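Time the bottle star wheel and lock it

ROBOT

A 6-joint arm with a two-finger parallel gripper is mounted at the origin on a cart in front of the work surface, level with it; the furniture and walls round the work are solid. World frame = base frame: x ahead of the robot, y to its left, z up, the work surface at z = 0. Lengths are in m, angles in rad, forces in N, time in s.
With the tool pointing down it reaches from about 0.3 to 0.775 m from the base axis. Payload 14.6 kg.
Tool frame: the origin (TCP) lies on the centre line of the jaws, within the pads' length; the fingertips stand 22 mm ahead of it and the grasp point (between the pads) lies 3 mm ahead of it; z points along the fingers, y is the line along which they close (so a half turn about z gives the same grasp; the last joint's range is limited). The gripper opens to 85 mm and grips with 20 to 120 N. Pads are 22 mm wide; open, the fingers measure 114 mm over their backs; the gripper's body (76 mm by 85 mm) begins 54 mm behind the grasp point. The pads swing forward as they close: fully open they stand 13 mm farther back than shut.
Start: joints at [1.217, 0.3, 1.521, -0, 1.321, -0.067], TCP at [0.156, 0.528, 0.253] pointing down, gripper open.
Joint ranges: [-3.03, 3.03], [-0.79, 2.21], [0.23, 2.52], [-1.04, 4.18], [0, 3.07], [-2.55, 2.55]. Speed limits (rad/s): [2.22, 2.22, 2.57, 3.14, 3.14, 3.14].

INTERFACE

Orientations are given as a unit quaternion [w, x, y, z].
In Python, from rig import bot gives the robot as it stands. The module is installed in compiled form; this text tells all that it offers.
- The arm moves only by the tool step_arm, never from a script. Its argument "rows" is a list of rows, each an object with "fingers": the closure, from 0 (fully open) to 1 (shut); "dp": the shift along the world's x, y, z in mm, a list of three; "dr": the turn, a rotation vector about the world's x, y, z in degrees, a list of three. A call has 1 to 5 rows; each row shifts and turns the commanded pose from where the row before left it; what a row does not reach is not made up. A row lasts 1/10 s, in which the tool goes at most 50 mm and 8.59 degrees, less where a joint would pass 70% of its speed; a pose out of reach is approached as far as the arm can. A call is refused whole if a number of a shift passes 50 or a number of a turn 8.59, either way. A call with a gripper value outside its range is refused whole. The fingers move at their own pace and stop on an object; the grip force is fixed at half the most. Time passes only in rows, so rows that do not move let the fingers close. It gives the time, the measured TCP pose, the force, the opening and the grip force at its end, in the units of the state.
- bot.get_state(): the state, without advancing time (a new reading comes with each control period).
- bot.grab_frame(name): name is "side" or "top" or "wrist"; returns the picture (480x640x3 uint8, blue, green, red); there is no depth.
- bot.camera_params(name): a dict with "K" (3x3 intrinsics, pixels), "origin" and "orientation" of the camera in the world. Camera axes: x right, y down, z forward; pixel columns grow to the right and rows downward; lengths in m; the calibration is good to about 2 mm. A picture is of the moment at which its call begins: read the wrist's pose just before it. camera_params takes no time and is no camera call; for the wrist camera it gives the pose at the moment of the call.
- bot.hand_in(): hands the job in; it is judged then, once.
The state is a dict: "time_s": time; "joints": joint angles; "qd": joint speeds; "joint_efforts": joint torques, N m; "tool_pos": TCP position; "orientation": TCP orientation; "contact_force": force on the tool from outside, world axes, zero at the start; "wrist_torque": the same for the moment, N m; "gripper_width": finger opening in m; "grip_force": force on a finger pad.
Only numpy, scipy, OpenCV 4.12 (cv2) and the standard library are available. Lean on these libraries where they do the work, as an engineer would, in place of code of your own. Each camera call takes 0.05 s, during which the arm holds its last target. There are 200 camera calls.

TASK

Turn the aluminium star wheel on its spindle with gentle fingertip pushes at its edge until its narrow tapered notch faces the locking bolt. Then push the bolt into the notch by its upright tab until it is fully home and seat it with a firm steady push of about 15 N, kept up for about a second (never more than 35 N), and let go. Keep the wheel flat on its seat and leave the roll of tape, the vial and the phone where they are.

Things in the scene. Friction and masses are not known exactly. Their poses are not given: they have to be found in the camera images.
- hub (a point): Point on the middle of a grey base plate screwed to the table (215 x 170 mm, its top 22 mm below this point), level with the wheel's top face. Its x axis is the direction in which the bolt slides in, so the bolt lies on the -x side; z is up. The spindle (28 mm across, ending 14 mm above this point) is clamped in a slot and stands up to 2.5 mm to either side of this point along x.
- wheel: Loose aluminium star wheel, 150 mm across, top 30 mm, rim underside 13 mm above the table, about 0.7 kg; its bore has 3 mm of play all round the spindle; turns and shifts against friction, stays where left. Origin: centre of its underside; x axis through the notch, z up. At 72, 144, 216, 288 degrees from the notch: bottle pockets (radius 24 mm about points 80 mm from the centre) for shut fingers.
- notch (a point): Point in the wheel's narrow notch where the bolt's tip stands when fully seated: 64 mm from the wheel's centre, half-way up the wheel; x axis radially outward through the notch, z up. The notch is 16 mm wide at the rim and tapers to 8 mm at 12 mm depth.
- bolt: Locking bolt: a flat steel bar 16 mm wide, 14 mm high, sliding level in a guide (95 to 113 mm from hub, 47 mm wide, top 37 mm above the table) against about 3 N of friction; it stays where left. Origin at its tip, x axis the way it slides in. If the notch is over about 3 mm off to one side the tip stops on the rim; nearer than that its taper turns the wheel true as it goes in.
- bolt_tip (a point): Centre of the bolt's front end (8.6 mm wide, widening over 11 mm with the notch's own taper), 21 mm above the table. Drawn back it stands 84 to 88 mm from hub; fully home 58 to 64 mm, where both flanks fill the notch and the wheel has been pushed back against its spindle.
- bolt_tab (a point): Centre of the exposed rear face of the upright tab on the bolt's rear end (tab 36 mm wide, 8 mm thick, top 60 mm above the table; this point 43 mm above the table, 63 mm behind the tip). Push here along x of this point with shut fingers; do not pinch it, for a squeeze counts as force on the bolt.
- tape_roll: Roll of tape lying flat near the base plate, 62 mm across, 18 mm high; origin at the centre of its underside. To be left alone.
- vial: Open amber glass vial standing near the base plate, 29 mm across, 66 mm high; origin at the centre of its underside. To be left alone.
- phone: Black phone lying flat beside the base plate, 150 x 74 x 9 mm; origin at the centre of its underside. To be left alone.

How it is judged:
By the outcome, as a careful person would: the job done as asked, in the order asked, and still so for the second after the job is handed in, with the robot touching nothing.
It also fails if it takes over 72 s, if anything falls off the work surface, if the arm or the gripper's body presses on something with over 40 N, if the wrist force passes 120 N, or if a joint passes its speed limit or range.

## Working session

There is one attempt and no reset: what is moved stays moved. The work goes in short steps, Python scripts to look and compute and a tool call to move; the robot and the scene stay as the last step left them, time stands still between calls to the robot, and variables do not carry over. Pictures are saved under pics/ and viewed, at most 10 in all, crops included, and the job is handed in when it is done.

Besides the shell and the picture viewer there is one more tool, called after "Request:" as name(argument=value, ...), one argument or row to a line, values as JSON. step_arm: Moves the arm, as the interface text tells. Its arguments: {"type":"object","properties":{"rows":{"type":"array"}},"required":["rows"]}

```bash
mkdir -p pics; python3 - <<'E'
from rig import bot
import cv2,numpy as np
print(bot.get_state())
for n in("top","side"):
    p=bot.camera_params(n);print(n,p)
    cv2.imwrite(f"pics/{n}1.png",bot.grab_frame(n))
E
```

```text
{'time_s': 0.0, 'joints': array([ 1.21739771e+00,  3.00483547e-01,  1.52163492e+00, -3.09901434e-05,
        1.32073189e+00, -6.65836460e-02]), 'qd': array([-1.65768963e-03,  3.16083373e-04, -1.18873109e-04,  5.87845636e-05,
       -8.78275964e-05,  2.00747659e-03]), 'joint_efforts': array([ 1.64325967e-03, -5.43502021e+01, -3.61796522e+01,  1.93356277e-05,
        3.99607452e-03,  1.38515622e-05]), 'tool_pos': array([0.1555134 , 0.52731118, 0.25269171]), 'orientation': array([-1.16404157e-04,  1.42912611e-01,  9.89735111e-01, -6.18167563e-04]), 'contact_force': array([ 0.35124515, -0.069476  , -0.36896005]), 'wrist_torque': array([-0.0190367 ,  0.03980771,  0.02100959]), 'grip_force': 0.0, 'gripper_width': 0.08523533105497688}
top {'K': array([[470.48253691,   0.        , 315.15542439],
       [  0.        , 470.48253691, 239.54241698],
       [  0.        ,   0.        ,   1.        ]]), 'origin': array([ 0.40621131, -0.29716891,  0.87927161]), 'orientation': array([-0.06914615,  0.71325805, -0.69500705,  0.05871076])}
side {'K': array([[472.46592054,   0.        , 320.94171397],
       [  0.        , 472.46592054, 241.87990646],
       [  0.        ,   0.        ,   1.        ]]), 'origin': array([0.46360953, 0.39825818, 0.55481862]), 'orientation': array([ 0.04140465, -0.05338661,  0.88382642, -0.46291078])}
```

View pics/top1.png

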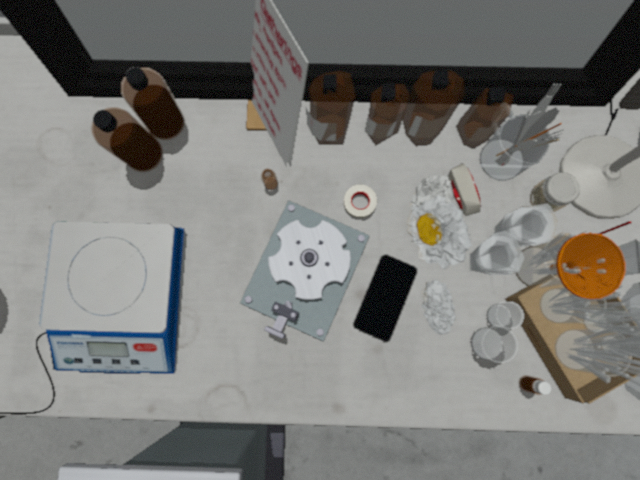

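View pics/side1.png

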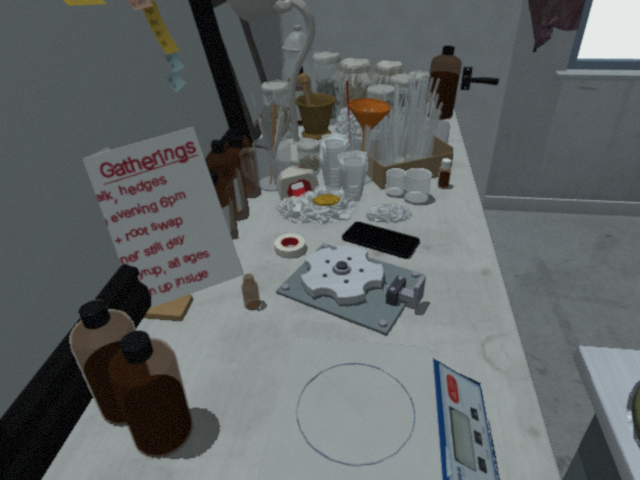

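```bash
cat > h.py <<'E'
import numpy as np,cv2
from scipy.spatial.transform import Rotation as R
def rot(q): return R.from_quat([q[1],q[2],q[3],q[0]]).as_matrix()
def ray(p,uv,z):
    uv=np.atleast_2d(np.float64(uv)); d=np.c_[(uv-[p["K"][0,2],p["K"][1,2]])/p["K"][0,0],np.ones(len(uv))]@rot(p["orientation"]).T
    o=np.array(p["origin"]); return (o+d*((z-o[2])/d[:,2])[:,None])[:,:2]
def proj(p,X):
    c=(np.atleast_2d(X)-p["origin"])@rot(p["orientation"]); return c[:,:2]/c[:,2:]*p["K"][0,0]+[p["K"][0,2],p["K"][1,2]]
E
python3 - <<'E'
from rig import bot
from h import *
p=bot.camera_params("top")
im=cv2.imread("pics/top1.png")
c=im[190:350,230:430]
cv2.imwrite("pics/c1.png",cv2.resize(c,None,fx=4,fy=3.75,interpolation=cv2.INTER_CUBIC)[:600])
print(ray(p,[[291,205],[366,238],[325,338],[243,303]],.008))
print(ray(p,[[309,258]],.044))
print(ray(p,[[360,202],[387,298]],.015), ray(p,[[270,190]],0))
E
```

```text
[[ 0.63144512 -0.23414904]
 [ 0.57086473 -0.37764232]
 [ 0.38459253 -0.30483264]
 [ 0.44353349 -0.15249422]]
[[ 0.52506538 -0.27258542]]
[[ 0.6385991  -0.36512878]
 [ 0.45922292 -0.4160566 ]] [[ 0.66251125 -0.19172525]]
```

View pics/c1.png

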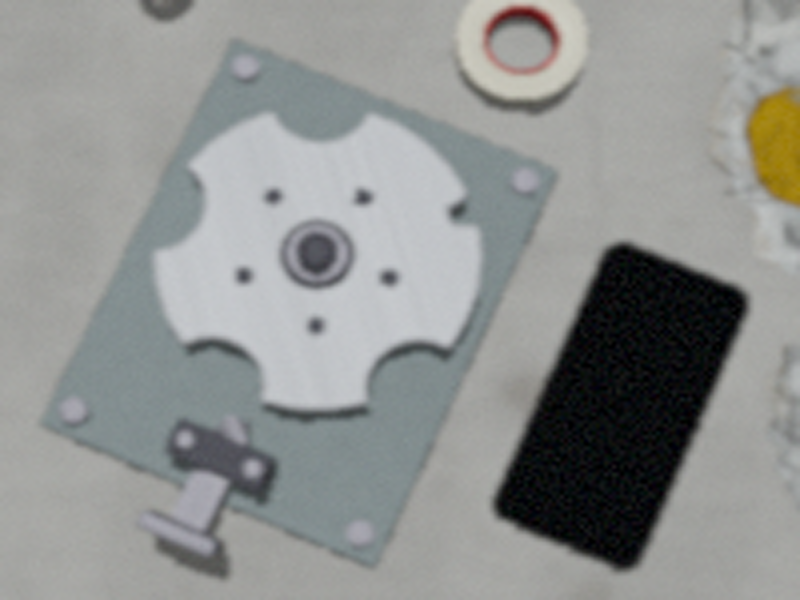

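```bash
python3 - <<'E'
from rig import bot
from h import *
p=bot.camera_params("top")
f=lambda a:np.array(a)/[4,3.75]+[230,190]
C=ray(p,f([[235,40],[557,172],[377,567],[42,425]]),.008)
print(C, [np.linalg.norm(C[i]-C[i-1]) for i in range(4)],"centre",C.mean(0))
d=C[0]-C[3]+C[1]-C[2]; print("bolt dir",np.degrees(np.arctan2(d[1],d[0])))
S=ray(p,f([[245,68],[525,180],[360,532],[73,410]]),.009); print("screws",S.mean(0)); d=S[0]-S[3]+S[1]-S[2]; print(np.degrees(np.arctan2(d[1],d[0])))
H=ray(p,f([[274,196],[363,197],[390,277],[316,325],[243,275]]),.03); w=H.mean(0); print("wheel c",w)
a=np.degrees(np.arctan2(*(H-w).T[::-1])); print(a, np.hypot(*(H-w).T))
n=ray(p,f([[458,210]]),.03)-w; print("notch",n,np.degrees(np.arctan2(n[0,1],n[0,0])))
print("spindle",ray(p,f([[316,253]]),.044),"guide",ray(p,f([[222,455]]),.037),"tab",ray(p,f([[180,535]]),.06))
print("tape/phone/vial",ray(p,[[360,202]],.018),ray(p,[[386,298]],.009))
E
```

```text
[[ 0.63988092 -0.22953235]
 [ 0.5751024  -0.38372081]
 [ 0.37888368 -0.30360736]
 [ 0.4428034  -0.14791816]] [np.float64(0.21330828556738005), np.float64(0.1672433492501157), np.float64(0.21194327437391053), np.float64(0.16829990752260532)] centre [ 0.5091676  -0.26619467]
bolt dir -22.352990879952323
screws [ 0.5103022 -0.265258 ]
-22.666296433719577
wheel c [ 0.52768922 -0.27269374]
[  36.38956984  -35.27731646 -107.5057717  -179.20464401  108.61494135] [0.03478006 0.0349301  0.03503977 0.0347142  0.035284  ]
notch [[ 0.02315792 -0.06376244]] -70.03945317899
spindle [[ 0.52603013 -0.27255704]] guide [[ 0.42965286 -0.23354421]] tab [[ 0.3924731  -0.21870076]]
tape/phone/vial [[ 0.63779245 -0.36489288]] [[ 0.45954271 -0.41505046]]
```

```bash
python3 - <<'E'
from rig import bot
from h import *
t=bot.camera_params("top");s=bot.camera_params("side")
def line(p,uv): return np.array(p["origin"]),np.append(ray(p,[uv],0)[0],0)-p["origin"]
def tri(a,b):
    o1,d1=line(t,a);o2,d2=line(s,b); k=np.linalg.lstsq(np.c_[d1,-d2],o2-o1,rcond=None)[0]
    x,y=o1+k[0]*d1,o2+k[1]*d2; return (x+y)/2,np.linalg.norm(x-y)
for a,b in [((288,163),(242,272)),((305,67),(196,128)),((305,67),(242,272)),((288,163),(196,128)),((270,190),(252,305))]: print(a,b,tri(a,b))
E
```

```text
(288, 163) (242, 272) (array([ 0.70103327, -0.22838705,  0.04395803]), np.float64(0.0028870664506783477))
(305, 67) (196, 128) (array([ 0.75279576, -0.26663968,  0.29071697]), np.float64(0.00022404735460807926))
(305, 67) (242, 272) (array([ 0.77956236, -0.25033755,  0.07512612]), np.float64(0.17301491983587633))
(288, 163) (196, 128) (array([ 0.67663812, -0.23143254,  0.29037084]), np.float64(0.1199886399577917))
(270, 190) (252, 305) (array([ 6.69631364e-01, -1.91014779e-01,  4.75971613e-04]), np.float64(0.01397793945079279))
```

Request:
step_arm(
  rows=[
    {"fingers":1,"dp":[20,-40,0],"dr":[0,0,0]},
    {"fingers":1,"dp":[24,-42,0],"dr":[0,0,0]},
    {"fingers":1,"dp":[24,-42,0],"dr":[0,0,0]},
    {"fingers":1,"dp":[24,-42,0],"dr":[0,0,0]},
    {"fingers":1,"dp":[24,-42,0],"dr":[0,0,0]},
  ],
)

```text
time_s: 0.6
tool_pos: [0.2719, 0.3177, 0.2531]
orientation: [-0.0, 0.143, 0.99, -0.0]
contact_force: [0.8, 0.4, 0.1]
gripper_width: 0.012
grip_force: 0.0
```

Request:
step_arm(
  rows=[
    {"fingers":1,"dp":[24,-42,0],"dr":[0,0,0]},
    {"fingers":1,"dp":[24,-42,0],"dr":[0,0,0]},
    {"fingers":1,"dp":[24,-42,0],"dr":[0,0,0]},
    {"fingers":1,"dp":[24,-42,0],"dr":[0,0,0]},
    {"fingers":1,"dp":[24,-42,0],"dr":[0,0,0]},
  ],
)

```text
time_s: 1.1
tool_pos: [0.392, 0.1076, 0.2533]
orientation: [0.0, 0.143, 0.99, 0.0]
contact_force: [0.3, 0.7, -0.6]
gripper_width: 0.0
grip_force: 0.0
```

Request:
step_arm(
  rows=[
    {"fingers":1,"dp":[24,-42,0],"dr":[0,0,0]},
    {"fingers":1,"dp":[24,-42,0],"dr":[0,0,0]},
    {"fingers":1,"dp":[24,-42,0],"dr":[0,0,0]},
    {"fingers":1,"dp":[20,-42,0],"dr":[0,0,0]},
    {"fingers":1,"dp":[0,0,0],"dr":[0,0,0]},
  ],
)

```text
time_s: 1.6
tool_pos: [0.4847, -0.0624, 0.2525]
orientation: [-0.0, 0.145, 0.989, -0.0]
contact_force: [0.3, 1.1, 0.4]
gripper_width: 0.0002
grip_force: 0.0
```

Request:
step_arm(
  rows=[
    {"fingers":1,"dp":[24,-41,-10],"dr":[0,0,0]},
    {"fingers":1,"dp":[24,-42,-10],"dr":[0,0,0]},
    {"fingers":1,"dp":[24,-42,-10],"dr":[0,0,0]},
    {"fingers":1,"dp":[24,-42,-10],"dr":[0,0,0]},
    {"fingers":1,"dp":[25,-42,-10],"dr":[0,0,0]},
  ],
)

```text
time_s: 2.1
tool_pos: [0.6052, -0.2686, 0.2026]
orientation: [-0.0, 0.143, 0.99, 0.0]
contact_force: [1.1, -0.3, 1.2]
gripper_width: 0.0002
grip_force: 0.0
```

Request:
step_arm(
  rows=[
    {"fingers":1,"dp":[0,0,-40],"dr":[0,0,0]},
    {"fingers":1,"dp":[0,0,-40],"dr":[0,0,0]},
    {"fingers":1,"dp":[0,0,0],"dr":[0,0,0]},
  ],
)

```text
time_s: 2.4
tool_pos: [0.6023, -0.266, 0.1172]
orientation: [-0.005, 0.143, 0.99, 0.002]
contact_force: [0.5, -0.4, -1.3]
gripper_width: -0.0003
grip_force: 0.0
```

```bash
python3 - <<'E'
from rig import bot
import cv2
print(bot.get_state()["tool_pos"],bot.get_state()["joints"].round(2))
cv2.imwrite("pics/w1.png",bot.grab_frame("wrist"));cv2.imwrite("pics/s2.png",bot.grab_frame("side"))
E
```

```text
[ 0.6023041  -0.26595656  0.11715776] [-0.47  0.67  1.3   0.    1.18 -1.76]
```

View pics/w1.png

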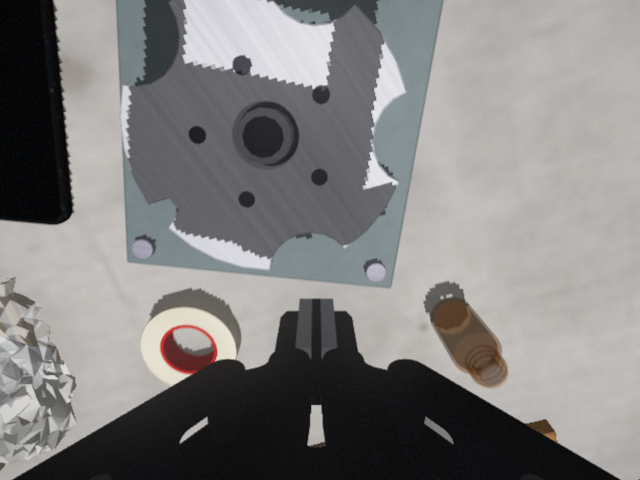

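```bash
python3 - <<'E'
from rig import bot
from h import *
p=bot.camera_params("wrist")
print(proj(p,[[.606,-.272,.03],[.5277,-.2727,.03],[.602,-.266,.095]]))
H=ray(p,[[242,65],[321,95],[320,177],[247,199],[197,135]],.03);w=H.mean(0);print(w,np.degrees(np.arctan2(*(H-w).T[::-1])))
print(ray(p,[[264,136]],.044),ray(p,[[310,236]],.03), "vial",ray(p,[[450,315]],0))
E
```

```text
[[308.29212035 261.81431048]
 [264.3549415  129.93007744]
 [316.22262039 305.54830403]]
[ 0.53087804 -0.27314913] [-179.691671    108.43299706   36.81825631  -35.43901136 -107.33010656]
[[ 0.53032814 -0.27192275]] [[ 0.59097157 -0.26644277]] vial [[ 0.68394811 -0.19164741]]
```

Request:
step_arm(
  rows=[
    {"fingers":1,"dp":[4,-5,-20],"dr":[0,0,0]},
    {"fingers":1,"dp":[0,0,-30],"dr":[0,0,0]},
    {"fingers":1,"dp":[0,0,-29],"dr":[0,0,0]},
    {"fingers":1,"dp":[0,0,0],"dr":[0,0,0]},
  ],
)

```text
time_s: 2.9
tool_pos: [0.6081, -0.2718, 0.0434]
orientation: [-0.001, 0.143, 0.99, 0.0]
contact_force: [0.0, 0.5, 1.0]
gripper_width: 0.0002
grip_force: 0.0
```

```bash
python3 - <<'E'
from rig import bot
import numpy as np
print(bot.get_state()["tool_pos"],bot.get_state()["contact_force"])
c=np.array([.529,-.2725]);r=.078
P=lambda a:c+r*np.array([np.cos(np.radians(a)),np.sin(np.radians(a))])
a=np.arange(0,-136,-5);
for i in range(len(a)-1): print(a[i+1],((P(a[i+1])-P(a[i]))*1000).round(1),P(a[i+1]).round(4))
E
```

```text
[ 0.6081183  -0.27175279  0.04344529] [0.00457975 0.52047592 1.04499459]
-5 [-0.3 -6.8] [ 0.6067 -0.2793]
-10 [-0.9 -6.7] [ 0.6058 -0.286 ]
-15 [-1.5 -6.6] [ 0.6043 -0.2927]
-20 [-2.  -6.5] [ 0.6023 -0.2992]
-25 [-2.6 -6.3] [ 0.5997 -0.3055]
-30 [-3.1 -6. ] [ 0.5965 -0.3115]
-35 [-3.7 -5.7] [ 0.5929 -0.3172]
-40 [-4.1 -5.4] [ 0.5888 -0.3226]
-45 [-4.6 -5. ] [ 0.5842 -0.3277]
-50 [-5.  -4.6] [ 0.5791 -0.3323]
-55 [-5.4 -4.1] [ 0.5737 -0.3364]
-60 [-5.7 -3.7] [ 0.568 -0.34 ]
-65 [-6.  -3.1] [ 0.562  -0.3432]
-70 [-6.3 -2.6] [ 0.5557 -0.3458]
-75 [-6.5 -2. ] [ 0.5492 -0.3478]
-80 [-6.6 -1.5] [ 0.5425 -0.3493]
-85 [-6.7 -0.9] [ 0.5358 -0.3502]
-90 [-6.8 -0.3] [ 0.529  -0.3505]
-95 [-6.8  0.3] [ 0.5222 -0.3502]
-100 [-6.7  0.9] [ 0.5155 -0.3493]
-105 [-6.6  1.5] [ 0.5088 -0.3478]
-110 [-6.5  2. ] [ 0.5023 -0.3458]
-115 [-6.3  2.6] [ 0.496  -0.3432]
-120 [-6.   3.1] [ 0.49 -0.34]
-125 [-5.7  3.7] [ 0.4843 -0.3364]
-130 [-5.4  4.1] [ 0.4789 -0.3323]
-135 [-5.   4.6] [ 0.4738 -0.3277]
```

Request:
step_arm(
  rows=[
    {"fingers":1,"dp":[-4,0,-5],"dr":[0,0,0]},
    {"fingers":1,"dp":[-0.3,-3.3,0],"dr":[0,0,0]},
    {"fingers":1,"dp":[-0.3,-3.3,0],"dr":[0,0,0]},
    {"fingers":1,"dp":[-0.5,-3.3,0],"dr":[0,0,0]},
    {"fingers":1,"dp":[-0.5,-3.3,0],"dr":[0,0,0]},
  ],
)

```text
time_s: 3.4
tool_pos: [0.6035, -0.286, 0.0404]
orientation: [0.001, 0.143, 0.99, -0.0]
contact_force: [1.6, 2.5, 3.9]
gripper_width: 0.0003
grip_force: 2.4
```

Request:
step_arm(
  rows=[
    {"fingers":1,"dp":[-0.7,-3.2,0],"dr":[0,0,0]},
    {"fingers":1,"dp":[-0.7,-3.2,0],"dr":[0,0,0]},
    {"fingers":1,"dp":[-1,-3.1,0],"dr":[0,0,0]},
    {"fingers":1,"dp":[-1,-3.1,0],"dr":[0,0,0]},
  ],
)

```text
time_s: 3.8
tool_pos: [0.5994, -0.2985, 0.039]
orientation: [-0.0, 0.143, 0.99, 0.0]
contact_force: [1.6, 1.9, 0.6]
gripper_width: -0.0002
grip_force: 1.2
```

Request:
step_arm(
  rows=[
    {"fingers":1,"dp":[-2.5,-6,0],"dr":[0,0,0]},
    {"fingers":1,"dp":[-3,-5.8,0],"dr":[0,0,0]},
    {"fingers":1,"dp":[-3.5,-5.5,0],"dr":[0,0,0]},
    {"fingers":1,"dp":[-4,-5.2,0],"dr":[0,0,0]},
    {"fingers":1,"dp":[-4.4,-4.8,0],"dr":[0,0,0]},
  ],
)

```text
time_s: 4.3
tool_pos: [0.5817, -0.326, 0.0391]
orientation: [-0.0, 0.143, 0.99, 0.0]
contact_force: [1.8, 1.7, 0.7]
gripper_width: -0.0
grip_force: 1.1
```

Request:
step_arm(
  rows=[
    {"fingers":1,"dp":[-4.8,-4.4,0],"dr":[0,0,0]},
    {"fingers":1,"dp":[-5.2,-4,0],"dr":[0,0,0]},
    {"fingers":1,"dp":[-5.5,-3.5,0],"dr":[0,0,0]},
    {"fingers":1,"dp":[-5.8,-3,0],"dr":[0,0,0]},
    {"fingers":1,"dp":[-6,-2.5,0],"dr":[0,0,0]},
  ],
)

```text
time_s: 4.8
tool_pos: [0.5545, -0.3434, 0.0394]
orientation: [0.0, 0.143, 0.99, -0.0]
contact_force: [2.8, 1.0, -0.2]
gripper_width: -0.0002
grip_force: 0.9
```

```bash
python3 - <<'E'
from rig import bot
import cv2
print(bot.get_state()["tool_pos"],bot.get_state()["contact_force"])
im=bot.grab_frame("top");cv2.imwrite("pics/t2.png",im)
cv2.imwrite("pics/t2c.png",cv2.resize(im[190:350,230:430],None,fx=4,fy=3.75,interpolation=cv2.INTER_CUBIC))
cv2.imwrite("pics/w2.png",bot.grab_frame("wrist"))
E
```

```text
[ 0.5544544  -0.34337313  0.03940712] [ 2.81456953  0.97423191 -0.17979527]
```

View pics/w2.png

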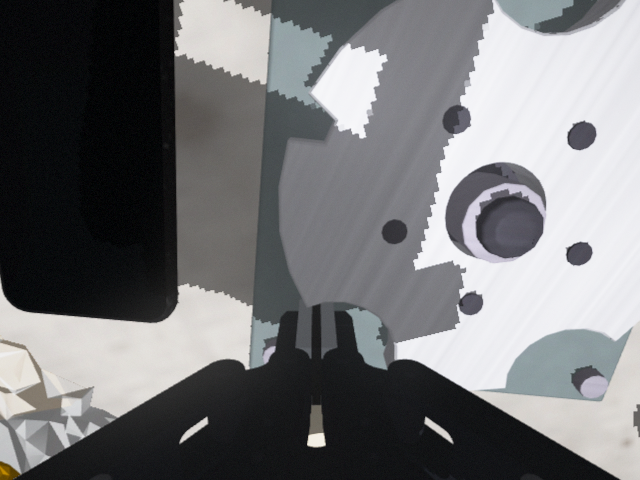

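```bash
python3 - <<'E'
from rig import bot
from h import *
p=bot.camera_params("wrist")
H=ray(p,[[457,119],[581,135],[579,253],[471,303],[394,231]],.03);w=H.mean(0);a=np.degrees(np.arctan2(*(H-w).T[::-1]));print(w,a,np.hypot(*(H-w).T), (a-36)%72)
print(ray(p,[[510,228]],.044))
n=ray(p,[[332,118]],.03)[0]-w;print(np.degrees(np.arctan2(n[1],n[0])))
E
```

```text
[ 0.52456053 -0.27075422] [-167.67780662  120.7412686    48.41583435  -23.30504557  -95.4814348 ] [0.03469593 0.03475215 0.03484966 0.03470118 0.03496259] [12.32219338 12.7412686  12.41583435 12.69495443 12.5185652 ]
[[ 0.52549858 -0.27264392]]
-135.0822391395784
```

Request:
step_arm(
  rows=[
    {"fingers":1,"dp":[-6.2,-2,0],"dr":[0,0,0]},
    {"fingers":1,"dp":[-6.4,-1.4,0],"dr":[0,0,0]},
    {"fingers":1,"dp":[-6.5,-0.9,0],"dr":[0,0,0]},
    {"fingers":1,"dp":[-6.5,-0.3,0],"dr":[0,0,0]},
    {"fingers":1,"dp":[-6.5,0.3,0],"dr":[0,0,0]},
  ],
)

```text
time_s: 5.4
tool_pos: [0.5223, -0.3473, 0.0393]
orientation: [0.0, 0.143, 0.99, -0.0]
contact_force: [3.2, 1.4, -0.3]
gripper_width: 0.0
grip_force: 1.3
```

Request:
step_arm(
  rows=[
    {"fingers":1,"dp":[-6.5,0.9,0],"dr":[0,0,0]},
    {"fingers":1,"dp":[-6.4,1.4,0],"dr":[0,0,0]},
    {"fingers":1,"dp":[-6.2,2,0],"dr":[0,0,0]},
    {"fingers":1,"dp":[-6,2.5,0],"dr":[0,0,0]},
    {"fingers":1,"dp":[-5.8,3,0],"dr":[0,0,0]},
  ],
)

```text
time_s: 5.9
tool_pos: [0.4914, -0.3374, 0.0394]
orientation: [0.0, 0.143, 0.99, -0.0]
contact_force: [2.2, -0.8, 0.5]
gripper_width: -0.0002
grip_force: 1.2
```

```bash
cat > m.py <<'E'
from rig import bot
from h import *
import sys
# wheel angle: dark round blobs about 35 mm from the spindle in the rectified top view (200 px = 0.1 m)
def meas(name,tag):
    s=bot.get_state();print(s["tool_pos"].round(4),s["contact_force"].round(1))
    p=bot.camera_params(name); im=bot.grab_frame(name); cv2.imwrite(f"pics/{tag}.png",im)
    c=np.array([.5255,-.2725]); W=np.array([[c[0]+dx,c[1]+dy] for dx,dy in((.1,.1),(.1,-.1),(-.1,-.1),(-.1,.1))])
    uv=proj(p,np.c_[W,np.full(4,.03)])
    M=cv2.getPerspectiveTransform(np.float32(uv),np.float32([[0,0],[600,0],[600,600],[0,600]]))
    r=cv2.warpPerspective(im,M,(600,600),flags=cv2.INTER_CUBIC); cv2.imwrite(f"pics/{tag}r.png",r)
    g=cv2.cvtColor(r,cv2.COLOR_BGR2GRAY); k=cv2.getStructuringElement(2,(31,31)); b=cv2.morphologyEx(g,cv2.MORPH_BLACKHAT,k)
    n,l,st,ce=cv2.connectedComponentsWithStats((b>45).astype(np.uint8))
    H=[]
    for i in range(1,n):
        x=c+[(300-ce[i,1])/3000,(300-ce[i,0])/3000]; d=np.hypot(*(x-c))
        if .028<d<.042 and st[i,4]>40: H.append(x); 
    H=np.array(H); 
    if len(H)>=3:
        # circle fit radius .0349
        from scipy.optimize import least_squares
        f=lambda q:(H-q[:2]-.0349*np.c_[np.cos(t:=q[2]+np.round((np.arctan2(*(H-q[:2]).T[::-1])-q[2])/np.radians(72))*np.radians(72)),np.sin(t)]).ravel()
        a0=np.angle(np.exp(5j*np.arctan2(*(H-c).T[::-1])).mean())/5
        q=least_squares(f,[*c,a0]).x
        print(len(H),"wheel",q[:2].round(4),"notch mod72",(np.degrees(q[2])-36)%72,"res",np.abs(f(q)).max(),"target",(-202.5)%72)
    else: print(len(H))
E
python3 -c "
from m import *
meas('top','t3');meas('wrist','w3')"
```

```text
[ 0.4914 -0.3374  0.0394] [ 2.2 -0.8  0.5]
1
[ 0.4906 -0.3369  0.0392] [-0.4 -0.2 -0.2]
3 wheel [ 0.5246 -0.2695] notch mod72 33.282765069687 res 0.0003251127111114638 target 13.5
```

View pics/w3.png

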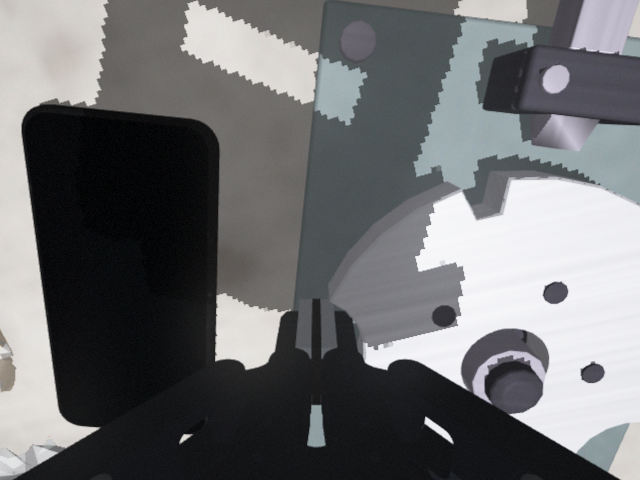

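Request:
step_arm(
  rows=[
    {"fingers":1,"dp":[-5.8,3,0],"dr":[0,0,0]},
    {"fingers":1,"dp":[-5.5,3.5,0],"dr":[0,0,0]},
    {"fingers":1,"dp":[-4.5,3.5,0],"dr":[0,0,0]},
  ],
)

```text
time_s: 6.3
tool_pos: [0.4756, -0.3272, 0.0393]
orientation: [0.0, 0.143, 0.99, -0.0]
contact_force: [2.4, -0.7, 0.1]
gripper_width: -0.0
grip_force: 1.2
```

```bash
python3 -c "
from m import *
meas('wrist','w4')"
```

```text
[ 0.4756 -0.3272  0.0393] [ 2.4 -0.7  0.1]
4 wheel [ 0.522  -0.2686] notch mod72 16.643363553989886 res 0.003433697148547264 target 13.5
```

View pics/w4.png

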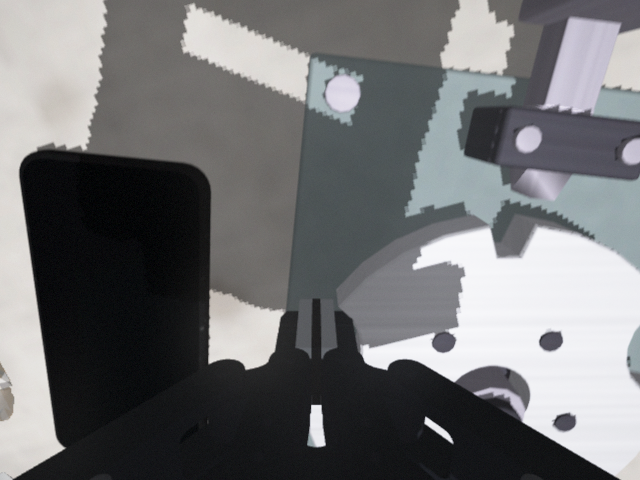

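```bash
cat >> h.py <<'E'
def fit(H):
    from scipy.optimize import least_squares
    H=np.array(H);s=np.radians(72)
    best=None
    for a0 in np.radians(range(0,72,12)):
        def f(q):
            t=np.arctan2(*(H-q[:2]).T[::-1]); t=q[2]+np.round((t-q[2])/s)*s
            return (H-q[:2]-.0349*np.c_[np.cos(t),np.sin(t)]).ravel()
        r=least_squares(f,[.5255,-.2715,a0])
        if best is None or r.cost<best.cost: best=r
    q=best.x; return q[:2],(np.degrees(q[2])-36)%72,np.abs(best.fun).max()
E
python3 - <<'E'
from rig import bot
from h import *
p=bot.camera_params("wrist")
print(fit(ray(p,[[444,342],[551,341],[565,422]],.03)))
L=ray(p,[[573,20],[545,105]],.028);Rr=ray(p,[[619,25],[597,112]],.028)
for a in(L,Rr): d=a[1]-a[0];print(a,np.degrees(np.arctan2(d[1],d[0])))
ax=(L+Rr)/2;print("axis",ax)
G=ray(p,[[529,138],[632,150]],.039);print("guide",G,G.mean(0))
N=ray(p,[[493,222],[538,225],[498,257],[517,257]],.03);print("notch",N)
e=np.array([np.cos(np.radians(-22.5)),np.sin(np.radians(-22.5))]);nn=np.array([-e[1],e[0]])
for nm,x in(("axis",ax),("guide",G.mean(0)),("mouth",N[:2].mean(0)),("bottom",N[2:].mean(0)),("hub",np.array([.5257,-.2725]))): print(nm,x@nn)
E
```

```text
(array([ 0.52358922, -0.26829436]), np.float64(20.2946389525517), np.float64(0.00018523758001634527))
[[ 0.39373759 -0.22264404]
 [ 0.41560491 -0.23317496]] -25.714672697458635
[[ 0.39898857 -0.20953688]
 [ 0.42244495 -0.21745582]] -18.654842983897346
axis [[ 0.39636308 -0.21609046]
 [ 0.41902493 -0.22531539]]
guide [[ 0.42209929 -0.24465726]
 [ 0.43442276 -0.21527646]] [ 0.42826103 -0.22996686]
notch [[ 0.44867815 -0.25538491]
 [ 0.45414003 -0.24066489]
 [ 0.46203039 -0.25555514]
 [ 0.46393542 -0.24910034]]
axis [-0.04795996 -0.04781038]
guide -0.048573275313303466
mouth -0.056398350637542144
bottom -0.055944547517711635
hub -0.050580492214997975
```

Request:
step_arm(
  rows=[
    {"fingers":1,"dp":[-2,1.8,0],"dr":[0,0,0]},
    {"fingers":1,"dp":[-2,1.9,0],"dr":[0,0,0]},
    {"fingers":1,"dp":[-1.8,1.8,0],"dr":[0,0,0]},
  ],
)

```text
time_s: 6.65
tool_pos: [0.4703, -0.3219, 0.0393]
orientation: [0.0, 0.143, 0.99, -0.0]
contact_force: [2.1, -2.0, 0.1]
gripper_width: -0.0002
grip_force: 1.1
```

```bash
python3 -c "
from m import *
meas('wrist','w5')
s=bot.get_state();print(s['tool_pos'])"
```

```text
[ 0.4703 -0.3219  0.0393] [ 2.1 -2.   0.1]
2
[ 0.47001636 -0.32164771  0.03925094]
```

View pics/w5.png

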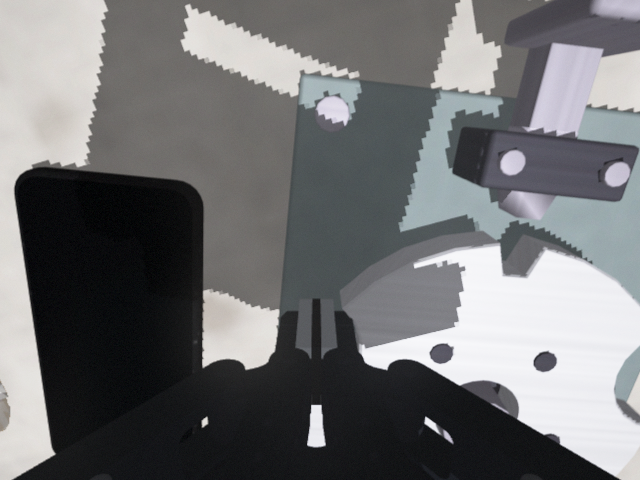

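```bash
python3 - <<'E'
from rig import bot
from h import *
p=bot.camera_params("wrist")
G=ray(p,[[512,162],[616,174]],.039).mean(0)
N=ray(p,[[500,241],[548,248],[505,275],[525,277]],.03)
nn=np.array([.3827,.9239]);print(G@nn,N[:2].mean(0)@nn,N[2:].mean(0)@nn)
print(N, fit(ray(p,[[442,353],[544,361],[553,440]],.03)))
E
```

```text
-0.04856659128947845 -0.048630730573546395 -0.04859555276078966
[[ 0.45119292 -0.2489706 ]
 [ 0.4585662  -0.23314465]
 [ 0.4646213  -0.24904572]
 [ 0.46744688 -0.24223428]] (array([ 0.52442938, -0.26770084]), np.float64(15.759921237079652), np.float64(0.0007266600309677324))
```

Request:
step_arm(
  rows=[
    {"fingers":1,"dp":[2,-2,0],"dr":[0,0,0]},
    {"fingers":1,"dp":[2,-2,0],"dr":[0,0,0]},
    {"fingers":1,"dp":[0,0,25],"dr":[0,0,0]},
    {"fingers":1,"dp":[0,0,45],"dr":[0,0,0]},
    {"fingers":1,"dp":[0,0,10],"dr":[0,0,0]},
  ],
)

```text
time_s: 7.2
tool_pos: [0.4757, -0.3271, 0.1236]
orientation: [0.002, 0.143, 0.99, -0.001]
contact_force: [1.0, -0.5, -0.2]
gripper_width: -0.0001
grip_force: 0.0
```

Request:
step_arm(
  rows=[
    {"fingers":1,"dp":[-28,30,0],"dr":[0,0,-2]},
    {"fingers":1,"dp":[-28,30,0],"dr":[0,0,-2]},
    {"fingers":1,"dp":[-28,30,0],"dr":[0,0,-2]},
    {"fingers":1,"dp":[-26,30,0],"dr":[0,0,0]},
    {"fingers":1,"dp":[0,0,0],"dr":[0,0,0]},
  ],
)

```text
time_s: 7.7
tool_pos: [0.3618, -0.2034, 0.1188]
orientation: [-0.001, 0.194, 0.981, 0.001]
contact_force: [0.3, -1.3, 0.3]
gripper_width: 0.0
grip_force: 0.0
```

```bash
python3 - <<'E'
from rig import bot
from h import *
s=bot.get_state();print(s["tool_pos"],s["orientation"],s["joints"].round(2))
cv2.imwrite("pics/w6.png",bot.grab_frame("wrist"))
cv2.imwrite("pics/s6.png",bot.grab_frame("side"))
E
```

```text
[ 0.36177522 -0.20338418  0.11875965] [-1.23448928e-03  1.94071482e-01  9.80986456e-01  5.55000997e-04] [-0.6   0.18  2.02  0.    0.94 -1.78]
```

View pics/w6.png

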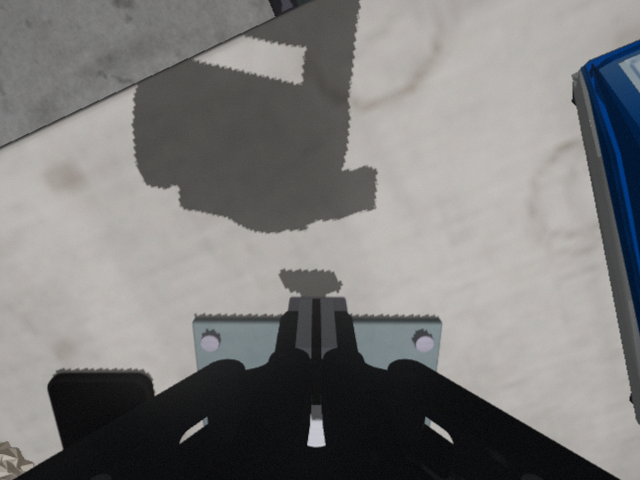

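```bash
python3 - <<'E'
from rig import bot
from h import *
p=bot.camera_params("wrist")
e=np.array([.9239,-.3827]);nn=np.array([.3827,.9239])
T=ray(p,[[290,297],[346,297]],.06);S=ray(p,[[209,343],[424,342]],.009);x=bot.get_state()["tool_pos"][:2]
for nm,a in(("tab",T.mean(0)),("screws",S.mean(0)),("tcp",x),("hub",np.array([.5257,-.2725]))):print(nm,a@e,a@nn)
E
```

```text
tab 0.42407701875811454 -0.049811903054187034
screws 0.4841896809276477 -0.050442409148681824
tcp 0.41568500638716027 -0.05086077797430676
hub 0.58997998 -0.05057736000000007
```

Request:
step_arm(
  rows=[
    {"fingers":1,"dp":[-16,6.5,0],"dr":[0,0,0]},
    {"fingers":1,"dp":[0,0,-30],"dr":[0,0,0]},
    {"fingers":1,"dp":[0,0,-30],"dr":[0,0,0]},
    {"fingers":1,"dp":[0,0,-7],"dr":[0,0,0]},
    {"fingers":1,"dp":[0,0,0],"dr":[0,0,0]},
  ],
)

```text
time_s: 8.3
tool_pos: [0.3484, -0.1998, 0.0518]
orientation: [-0.001, 0.195, 0.981, 0.0]
contact_force: [-0.2, 0.1, -0.8]
gripper_width: 0.0001
grip_force: 0.0
```

Request:
step_arm(
  rows=[
    {"fingers":1,"dp":[4.6,-1.9,0],"dr":[0,0,0]},
    {"fingers":1,"dp":[4.6,-1.9,0],"dr":[0,0,0]},
    {"fingers":1,"dp":[0,0,0],"dr":[0,0,0]},
  ],
)

```text
time_s: 8.6
tool_pos: [0.3586, -0.2039, 0.0532]
orientation: [0.001, 0.194, 0.981, -0.0]
contact_force: [-0.8, 0.2, 0.2]
gripper_width: 0.0001
grip_force: 0.0
```

```bash
python3 - <<'E'
from rig import bot
from h import *
s=bot.get_state();x=s["tool_pos"];e=np.array([.9239,-.3827]);print(x,x[:2]@e,s["contact_force"])
E
```

```text
[ 0.35862609 -0.20390178  0.05319788] 0.40936785715292945 [-0.7967879   0.24506148  0.21581469]
```

Request:
step_arm(
  rows=[
    {"fingers":1,"dp":[2.8,-1.1,0],"dr":[0,0,0]},
    {"fingers":1,"dp":[2.8,-1.1,0],"dr":[0,0,0]},
    {"fingers":1,"dp":[2.8,-1.2,0],"dr":[0,0,0]},
    {"fingers":1,"dp":[2.8,-1.1,0],"dr":[0,0,0]},
    {"fingers":1,"dp":[2.8,-1.2,0],"dr":[0,0,0]},
  ],
)

```text
time_s: 9.1
tool_pos: [0.3717, -0.2091, 0.0523]
orientation: [-0.0, 0.195, 0.981, 0.0]
contact_force: [1.1, 0.5, -0.3]
gripper_width: -0.0001
grip_force: 0.0
```

Request:
step_arm(
  rows=[
    {"fingers":1,"dp":[2.8,-1.1,0],"dr":[0,0,0]},
    {"fingers":1,"dp":[2.8,-1.1,0],"dr":[0,0,0]},
    {"fingers":1,"dp":[2.8,-1.2,0],"dr":[0,0,0]},
  ],
)

```text
time_s: 9.4
tool_pos: [0.3799, -0.2123, 0.0522]
orientation: [-0.0, 0.194, 0.981, 0.0]
contact_force: [-2.8, 1.0, 1.6]
gripper_width: 0.0
grip_force: 1.5
```

Request:
step_arm(
  rows=[
    {"fingers":1,"dp":[2.8,-1.1,0],"dr":[0,0,0]},
    {"fingers":1,"dp":[2.8,-1.2,0],"dr":[0,0,0]},
    {"fingers":1,"dp":[2.8,-1.1,0],"dr":[0,0,0]},
    {"fingers":1,"dp":[2.8,-1.2,0],"dr":[0,0,0]},
  ],
)

```text
time_s: 9.8
tool_pos: [0.3912, -0.217, 0.0522]
orientation: [-0.0, 0.195, 0.981, 0.0]
contact_force: [-3.0, 0.8, 0.2]
gripper_width: -0.0004
grip_force: 1.6
```

Request:
step_arm(
  rows=[
    {"fingers":1,"dp":[1.4,-0.6,0],"dr":[0,0,0]},
    {"fingers":1,"dp":[1.4,-0.6,0],"dr":[0,0,0]},
    {"fingers":1,"dp":[0,0,0],"dr":[0,0,0]},
  ],
)

```text
time_s: 10.1
tool_pos: [0.3941, -0.2182, 0.0523]
orientation: [0.0, 0.195, 0.981, -0.0]
contact_force: [-1.7, 0.9, -0.7]
gripper_width: -0.0002
grip_force: 0.4
```

Request:
step_arm(
  rows=[
    {"fingers":1,"dp":[1.4,-0.6,0],"dr":[0,0,0]},
    {"fingers":1,"dp":[1.4,-0.6,0],"dr":[0,0,0]},
    {"fingers":1,"dp":[1.4,-0.6,0],"dr":[0,0,0]},
  ],
)

```text
time_s: 10.4
tool_pos: [0.3979, -0.2198, 0.0522]
orientation: [-0.0, 0.195, 0.981, 0.0]
contact_force: [-5.6, 2.9, 4.2]
gripper_width: -0.0002
grip_force: 3.4
```

Request:
step_arm(
  rows=[
    {"fingers":1,"dp":[0.9,-0.4,0],"dr":[0,0,0]},
    {"fingers":1,"dp":[0.9,-0.4,0],"dr":[0,0,0]},
  ],
)

```text
time_s: 10.6
tool_pos: [0.3997, -0.2206, 0.0522]
orientation: [-0.0, 0.195, 0.981, 0.0]
contact_force: [-6.0, 2.4, 3.5]
gripper_width: 0.0003
grip_force: 3.3
```

Request:
step_arm(
  rows=[
    {"fingers":1,"dp":[0.9,-0.4,0],"dr":[0,0,0]},
    {"fingers":1,"dp":[0.9,-0.4,0],"dr":[0,0,0]},
  ],
)

```text
time_s: 10.8
tool_pos: [0.4015, -0.2213, 0.0522]
orientation: [-0.0, 0.194, 0.981, 0.0]
contact_force: [-6.7, 3.4, 3.7]
gripper_width: -0.0002
grip_force: 3.9
```

Request:
step_arm(
  rows=[
    {"fingers":1,"dp":[0.9,-0.4,0],"dr":[0,0,0]},
  ],
)

```text
time_s: 10.9
tool_pos: [0.4017, -0.2214, 0.0522]
orientation: [-0.001, 0.194, 0.981, 0.0]
contact_force: [-17.1, 7.1, 13.4]
gripper_width: -0.0
grip_force: 9.3
```

Request:
step_arm(
  rows=[
    {"fingers":1,"dp":[0,0,0],"dr":[0,0,0]},
  ],
)

```text
time_s: 11.0
tool_pos: [0.4017, -0.2214, 0.0521]
orientation: [-0.001, 0.194, 0.981, 0.001]
contact_force: [-11.3, 5.7, 7.9]
gripper_width: -0.0001
grip_force: 6.5
```

Request:
step_arm(
  rows=[
    {"fingers":1,"dp":[0.2,-0.1,0],"dr":[0,0,0]},
    {"fingers":1,"dp":[0,0,0],"dr":[0,0,0]},
  ],
)

```text
time_s: 11.2
tool_pos: [0.4017, -0.2214, 0.0521]
orientation: [-0.002, 0.194, 0.981, 0.001]
contact_force: [-12.6, 5.5, 9.9]
gripper_width: 0.0004
grip_force: 7.5
```

Request:
step_arm(
  rows=[
    {"fingers":1,"dp":[0,0,0],"dr":[0,0,0]},
    {"fingers":1,"dp":[0,0,0],"dr":[0,0,0]},
  ],
)

```text
time_s: 11.4
tool_pos: [0.4017, -0.2214, 0.0521]
orientation: [-0.002, 0.194, 0.981, 0.001]
contact_force: [-13.0, 6.6, 10.1]
gripper_width: 0.0005
grip_force: 7.5
```

Request:
step_arm(
  rows=[
    {"fingers":1,"dp":[0.15,-0.05,0],"dr":[0,0,0]},
    {"fingers":1,"dp":[0,0,0],"dr":[0,0,0]},
    {"fingers":1,"dp":[0,0,0],"dr":[0,0,0]},
    {"fingers":1,"dp":[0,0,0],"dr":[0,0,0]},
    {"fingers":1,"dp":[0,0,0],"dr":[0,0,0]},
  ],
)

```text
time_s: 11.9
tool_pos: [0.4018, -0.2215, 0.0521]
orientation: [-0.002, 0.194, 0.981, 0.001]
contact_force: [-15.4, 6.8, 11.0]
gripper_width: 0.0001
grip_force: 8.2
```

Request:
step_arm(
  rows=[
    {"fingers":1,"dp":[0,0,0],"dr":[0,0,0]},
    {"fingers":1,"dp":[0,0,0],"dr":[0,0,0]},
    {"fingers":1,"dp":[0,0,0],"dr":[0,0,0]},
    {"fingers":1,"dp":[0,0,0],"dr":[0,0,0]},
    {"fingers":1,"dp":[0,0,0],"dr":[0,0,0]},
  ],
)

```text
time_s: 12.4
tool_pos: [0.4017, -0.2214, 0.0521]
orientation: [-0.002, 0.194, 0.981, 0.001]
contact_force: [-14.9, 6.7, 11.4]
gripper_width: -0.0005
grip_force: 8.2
```

Request:
step_arm(
  rows=[
    {"fingers":1,"dp":[0,0,0],"dr":[0,0,0]},
    {"fingers":1,"dp":[0,0,0],"dr":[0,0,0]},
  ],
)

```text
time_s: 12.6
tool_pos: [0.4018, -0.2214, 0.0521]
orientation: [-0.002, 0.194, 0.981, 0.001]
contact_force: [-15.0, 6.5, 10.5]
gripper_width: -0.0002
grip_force: 8.2
```

Request:
step_arm(
  rows=[
    {"fingers":1,"dp":[-2,0.8,0],"dr":[0,0,0]},
    {"fingers":1,"dp":[-9,3.7,0],"dr":[0,0,0]},
    {"fingers":1,"dp":[-14,5.8,0],"dr":[0,0,0]},
    {"fingers":1,"dp":[0,0,45],"dr":[0,0,0]},
    {"fingers":1,"dp":[0,0,50],"dr":[0,0,0]},
  ],
)

```text
time_s: 13.1
tool_pos: [0.3768, -0.2112, 0.1476]
orientation: [-0.001, 0.195, 0.981, 0.001]
contact_force: [1.1, -0.4, 1.7]
gripper_width: -0.0002
grip_force: 0.0
```

Request:
step_arm(
  rows=[
    {"fingers":1,"dp":[0,45,10],"dr":[0,0,0]},
    {"fingers":1,"dp":[0,45,10],"dr":[0,0,0]},
    {"fingers":1,"dp":[0,45,10],"dr":[0,0,0]},
    {"fingers":1,"dp":[0,45,10],"dr":[0,0,0]},
    {"fingers":1,"dp":[0,0,0],"dr":[0,0,0]},
  ],
)

```text
time_s: 13.6
tool_pos: [0.3779, -0.0281, 0.1885]
orientation: [0.002, 0.192, 0.981, 0.0]
contact_force: [0.5, -0.9, -0.4]
gripper_width: -0.0
grip_force: 0.0
```

```bash
python3 - <<'E'
from rig import bot
import cv2
print(bot.get_state()["tool_pos"],bot.get_state()["contact_force"])
im=bot.grab_frame("top")
cv2.imwrite("pics/t7c.png",cv2.resize(im[190:350,230:430],None,fx=4,fy=3.75,interpolation=cv2.INTER_CUBIC))
E
```

```text
[ 0.37794572 -0.02813158  0.18850024] [ 0.50789235 -0.89216322 -0.42745218]
```

View pics/t7c.png

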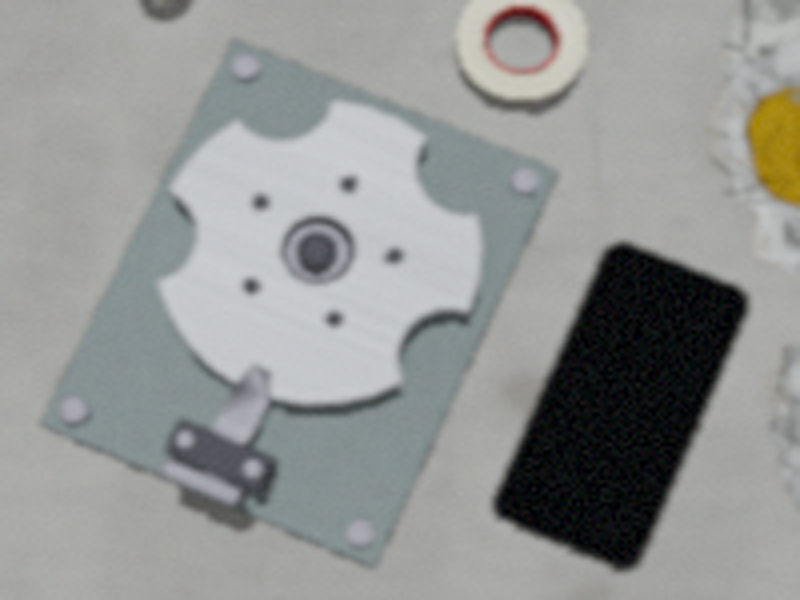

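```bash
python3 -c "
from rig import bot
print(bot.hand_in())"
```

```text
the job is handed in; nothing more can be done
None
```

The job is handed in, with no verdict shown. The wheel was turned so its notch faces the bolt. The bolt went in until it stopped hard, tip about 60 mm from hub, and was seated at about 16 N for just over a second before I let go. The final top picture shows the bolt in the notch, with the tape and phone unmoved; of the vial it shows only an edge, which has not shifted.

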